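# Fit the T-handle to the tile clamp and clamp the tile

## Robot

A 7-joint arm with a two-finger parallel gripper is mounted at the origin on the work surface. World frame = base frame: x ahead of the robot, y to its left, z up, the work surface at z = 0. Lengths are in mm, angles in rad, forces in N, time in s.
With the tool pointing down it reaches from about 400 to 875 mm from the base axis. Payload 6.5 kg.
Tool frame: the origin (TCP) lies midway between the tips of the shut fingers; the grasp point (between the pads) lies 19 mm behind it; z points along the fingers, y is the line along which they close (so a half turn about z gives the same grasp; the last joint's range is limited). The gripper opens to 85 mm and grips with 20 to 120 N. Pads are 22 mm wide; open, the fingers measure 114 mm over their backs; the gripper's body (76 mm by 85 mm) begins 54 mm behind the grasp point. The pads swing forward as they close: fully open they stand 13 mm farther back than shut.
Start: joints at [-1.26, 0.536, -0.004, 1.538, 0.003, 1.067, -0.071], TCP at [239.16, 604.394, 231.29] pointing down, gripper open.
Joint ranges: [-2.7, 2.7], [-0.37, 2.16], [-1.27, 1.26], [0.24, 2.4], [-1.31, 4.45], [0.19, 1.91], [-2.76, 2.76]. Speed limits (rad/s): [2.39, 2.39, 3.14, 3.14, 3.14, 3.14, 3.14].

## Interface

Orientations are given as a unit quaternion [x, y, z, w].
In Python, from station import sensors, get_image, get_calibration, ctrl gives the robot as it stands. The module is installed in compiled form; this text tells all that it offers.
- The arm moves only by the shell command python3 -m creep 'ROWS' [FORCE]. ROWS is a JSON object of lists of equal length, an entry for each row: "delta_pos": the shift along the world's x, y, z in mm, a list of three; "twist": the turn, a rotation vector about the world's x, y, z in rad, a list of three; "hand": the opening, from -1 (shut) to 1 (fully open). A call has 1 to 10 rows; each row shifts and turns the commanded pose from where the row before left it; what a row does not reach is not made up. A row lasts 1/8 s, in which the tool goes at most 62.5 mm and 10.7 degrees, less where a joint would pass 70% of its speed; a pose out of reach is approached as far as the arm can. A call is refused whole if a number of a shift passes 62.5 or a number of a turn 0.188, either way. A call with a gripper value outside its range is refused whole. The fingers move at their own pace and stop on an object; FORCE is the grip in N (left out, the last holds). Time passes only in rows, so rows that do not move let the fingers close. It gives the time, the measured TCP pose, the force, the opening and the grip force at its end, in the units of the state.
- sensors.get_obs(): the state, without advancing time (a new reading comes with each control period).
- get_image(name): name is "scene" or "top"; returns the picture (480x640x3 uint8, red, green, blue); there is no depth.
- get_calibration(name): a dict with "camera_matrix" (3x3 intrinsics, pixels), "pose" (4x4, takes a point from camera to world coordinates). Camera axes: x right, y down, z forward; pixel columns grow to the right and rows downward; lengths in mm; the calibration is good to about 2 mm. A picture is of the moment at which its call begins. get_calibration takes no time and is no camera call.
- ctrl.sign_off(): hands the job in; it is judged then, once.
The state is a dict: "time_s": time; "q": joint angles; "dq": joint speeds; "joint_torque": joint torques, N m; "ee_pos": TCP position; "ee_rot": TCP orientation; "force": force on the tool from outside, world axes, zero at the start; "moment": the same for the moment, N m; "opening": opening from 0.0 (shut) to 1.0 (fully open); "grasp_force": force on a finger pad.
Only numpy, scipy, OpenCV 4.12 (cv2) and the standard library are available. Lean on these libraries where they do the work, as an engineer would, in place of code of your own. Each camera call takes 0.05 s, during which the arm holds its last target. There are 200 camera calls.

## Task

Clamp the clay tile for carving: pick up the T-handle with the square hub, push it fully home on the square shaft of the tile clamp, then turn it clockwise to its stop so that the sliding jaw holds the tile firmly against the fixed jaw. Leave the handle on the shaft, and do not disturb the round-hubbed handle, the jar, the bowl or the mug.

Things in the scene. Friction and masses are not known exactly. Their poses are not given: they have to be found in the camera images.
- handle: Loose dark steel T-handle, 92 mm high, 0.25-0.45 kg, standing on its square hub 46 x 46 x 50 mm; bore in the underside 24 mm square, 44 deep, parallel to the hub's sides, 3 mm chamfer. Neck 18 mm round, z 50 to 70. Crossbar on top along x: 110 long, 20 wide (y), z 70 to 92. Origin: centre of the underside (bore mouth), z up along the bore.
- round_handle: A like T-handle of another machine, to be left alone: same bar and neck, but round hub 54 mm across without a square bore. Origin: centre of the underside. The two handles may stand in either place.
- shaft_seat (a point): Foot of the square shaft: centre of the round 56 mm collar the handle's underside rests on when home. Turns with the shaft: z points out along it (30 degrees from vertical, leaning to the clamp's front, the robot's side), x and y square to its flats. Shaft 22 mm square, 40 long, last 6 mm 18 mm square; fits the bore in any quarter turn.
- shaft (a joint): Turn of the square shaft, 0 to 1.5 rad, growing clockwise seen looking down on its end; stop at 1.5. Starts at 0.1 to 0.4, stiff (0.3 to 0.5 N m), stays where left. Moves the jaw 15 mm per rad; the jaw's sprung face meets the tile (against the fixed jaw) at about 1.07 and then presses with 4 to 9 N.
- shaft_tip (a point): Centre of the shaft's free end, 40 mm above shaft_seat along the shaft.
- press: Grey tile clamp fixed to the table: base 170 (x) x 400 (y, -70 to +330) x 20 mm. Gearbox 110 x 110, up to 120 mm high, around the origin, shaft on its sloping top (foot at x -22, z 107 mm); tile bed to its left (+y), top at z 50. Origin: on the table under the gearbox; x away from its front, z up.
- tile: Loose terracotta tile 100 x 100 x 14 mm lying on the bed between the jaws, up to 5 mm off the fixed jaw. Origin: centre of its underside.
- jaw: Sliding jaw of the clamp, a steel block 100 mm wide with a sprung face, between the gearbox and the tile; moves to +y of the clamp. Its frame has the clamp's axes and its origin coincides with the clamp's at joint value 0.
- fixed_jaw (a point): Middle of the fixed jaw's inner face, at the far left end of the bed (clamp y 270, z 65 mm).
- jar: Grey closed jar, 64 mm across, 100 mm high; origin: centre of the underside.
- bowl: White bowl, 100 mm across, 45 mm high; origin: centre of the underside.
- mug: Blue ceramic mug, 80 mm across, 90 mm high; origin: centre of the underside.

How it is judged:
By the outcome, as a careful person would: the job done as asked, in the order asked, and still so for the second after the job is handed in, with the robot touching nothing.
It also fails if it takes over 48 s, if anything falls off the work surface, if the arm or the gripper's body presses on something with over 40 N, if the wrist force passes 120 N, or if a joint passes its speed limit or range.

## Working session

There is one attempt and no reset: what is moved stays moved. The work goes in short steps, Python scripts to look and compute and a shell command to move; the robot and the scene stay as the last step left them, time stands still between calls to the robot, and variables do not carry over. Pictures are saved under pics/ and viewed, at most 10 in all, crops included, and the job is handed in when it is done.

```bash
mkdir -p pics; python3 - <<'E'
from station import sensors,get_image,get_calibration
import cv2,numpy as np
np.set_printoptions(precision=4,suppress=True)
for n in("scene","top"):
    cv2.imwrite(f"pics/{n}0.png",get_image(n)[:,:,::-1]); c=get_calibration(n); print(n,c)
o=sensors.get_obs();print(o)
E
```

```text
scene {'camera_matrix': array([[489.7388,   0.    , 320.3403],
       [  0.    , 489.7388, 240.928 ],
       [  0.    ,   0.    ,   1.    ]]), 'pose': array([[   0.4522,    0.7012,   -0.5513, 1105.3104],
       [   0.8919,   -0.3542,    0.2811, -294.7025],
       [   0.0019,   -0.6188,   -0.7855,  951.5631],
       [   0.    ,    0.    ,    0.    ,    1.    ]])}
top {'camera_matrix': array([[490.1015,   0.    , 314.5785],
       [  0.    , 490.1015, 235.8312],
       [  0.    ,   0.    ,   1.    ]]), 'pose': array([[  -0.0177,   -0.9953,    0.0947,  392.0286],
       [  -0.9998,    0.0178,   -0.    ,   17.176 ],
       [  -0.0016,   -0.0947,   -0.9955, 1210.4771],
       [   0.    ,    0.    ,    0.    ,    1.    ]])}
{'time_s': 0.1, 'q': array([-1.2602,  0.5371, -0.0045,  1.5388,  0.0026,  1.0673, -0.0712]), 'dq': array([ 0.0011, -0.    , -0.0003, -0.0037,  0.0012,  0.0009, -0.0013]), 'joint_torque': array([  0.0023, -58.4565,   1.0516, -25.9774,   0.0126,   0.0047,
         0.    ]), 'ee_pos': array([238.9601, 603.8504, 230.4933]), 'ee_rot': array([ 0.1872,  0.9823, -0.0008, -0.0001]), 'force': array([0.3847, 0.0331, 0.5148]), 'moment': array([-0.0348,  0.0343, -0.0542]), 'grasp_force': 0.0, 'opening': 0.9986848174065206}
```

View pics/scene0.png

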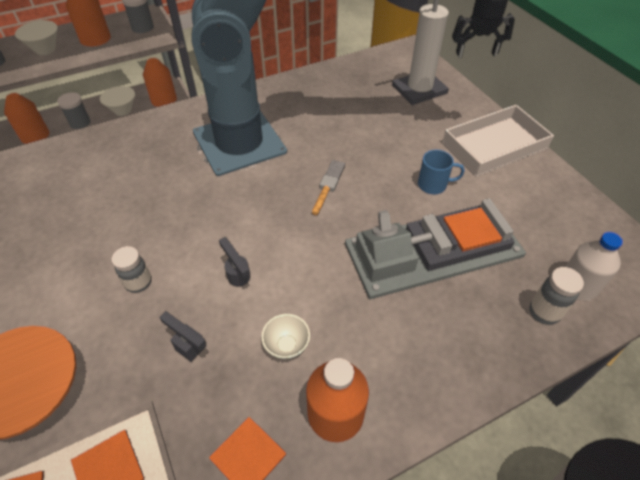

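View pics/top0.png

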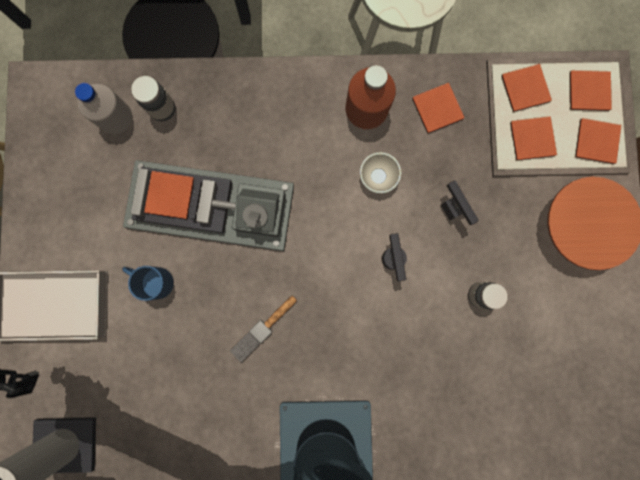

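The top view shows the clamp around (210,205), with the shaft near (256,215). The T-handles are at (459,203), probably the square hub, and (396,260), probably the round one. In the scene view they are at (185,337) and (236,263), and the shaft is at (385,222). I'll enlarge these areas.

```bash
python3 - <<'E'
import cv2,numpy as np
t=cv2.imread("pics/top0.png");s=cv2.imread("pics/scene0.png")
def c(i,x,y,w=100,h=75,k=4): return cv2.resize(i[y:y+h,x:x+w],None,fx=k,fy=k,interpolation=cv2.INTER_CUBIC)
a=np.vstack([np.hstack([c(t,385,170),c(t,205,170)]),np.hstack([c(s,150,290),c(s,345,200)])])
a=np.clip(a.astype(float)*1.5,0,255).astype(np.uint8)
cv2.imwrite("pics/crop1.png",a)
E
```

```text
(no output)
```

View pics/crop1.png

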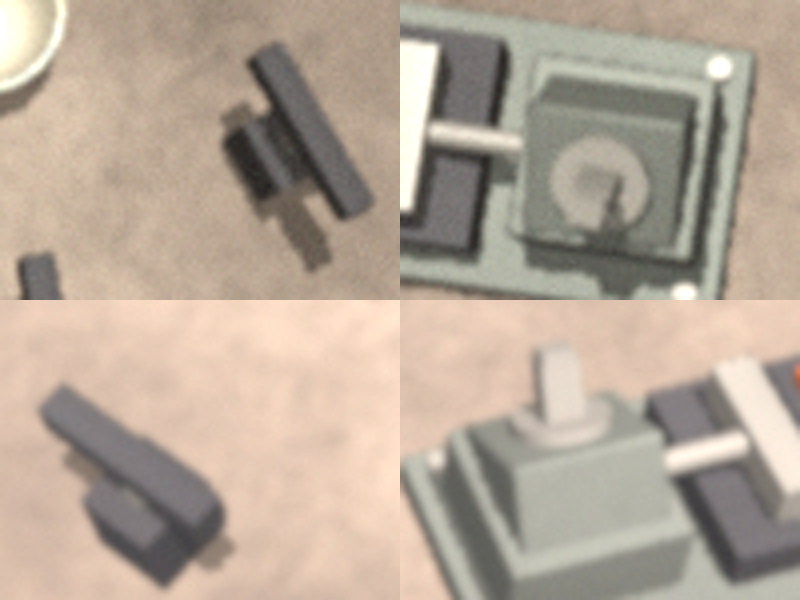

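The square hub is confirmed on the handle at top (459,203), scene (185,337). The shaft stands on a pale collar at top (256,215), scene (385,222). Next I'll fit the handle silhouette and the clamp outline in both views.

```bash
cat > h.py <<'E'
import cv2,numpy as np
from scipy.spatial.transform import Rotation as R
from scipy.optimize import minimize,least_squares
from station import get_calibration,sensors
np.set_printoptions(precision=3,suppress=True)
C={n:get_calibration(n) for n in("scene","top")}
def proj(n,P):
    T=np.linalg.inv(C[n]["pose"]); c=np.atleast_2d(P)@T[:3,:3].T+T[:3,3]; u=c@C[n]["camera_matrix"].T
    return u[:,:2]/u[:,2:]
def box(x,y,z): return np.array([[a,b,c] for a in x for b in y for c in z],float)
HB=[box((-55,55),(-10,10),(70,92)),box((-23,23),(-23,23),(0,50)),box((-8,8),(-8,8),(50,70))]
def sil(n,parts,K=8):
    m=np.zeros((480*K//4,640*K//4),np.uint8) if 0 else np.zeros((480,640),np.uint8)
    for p in parts:
        h=cv2.convexHull(proj(n,p).astype(np.float32))
        cv2.fillConvexPoly(m,np.round(h*16).astype(np.int32),255,cv2.LINE_AA,4)
    return m/255.
def tri(px):  # {cam:(u,v)}
    A=[];b=[]
    for n,(u,v) in px.items():
        p=C[n]["pose"];d=p[:3,:3]@np.linalg.inv(C[n]["camera_matrix"])@[u,v,1];d/=np.linalg.norm(d)
        M=np.eye(3)-np.outer(d,d);A.append(M);b.append(M@p[:3,3])
    x,r,_,_=np.linalg.lstsq(np.vstack(A),np.hstack(b),rcond=None);return x,np.sqrt(r)
def onz(n,u,v,z):
    p=C[n]["pose"];d=p[:3,:3]@np.linalg.inv(C[n]["camera_matrix"])@[u,v,1];return p[:3,3]+d*(z-p[2,3])/d[2]
E
python3 - <<'E'
from h import *
I={n:cv2.imread(f"pics/{n}0.png").astype(float) for n in C}
roi={"top":(425,165,500,250),"scene":(145,300,220,370)}
obs={}
for n,(x0,y0,x1,y1) in roi.items():
    im=I[n]; s=im.sum(2); ch=(im[:,:,2]-im[:,:,0])/(s/3+1)
    m=((ch<0.12)&(s<300)).astype(np.uint8); k=np.zeros_like(m);k[y0:y1,x0:x1]=m[y0:y1,x0:x1]
    nn,l,st,_=cv2.connectedComponentsWithStats(k); j=1+st[1:,4].argmax(); obs[n]=(l==j)*1.; print(n,st[j])
    cv2.imwrite(f"pics/m_{n}.png",cv2.resize(obs[n][y0:y1,x0:x1]*255,None,fx=4,fy=4))
def cost(p,show=0):
    x,y,z,w=p; Rz=R.from_euler('z',w).as_matrix(); c=0
    for n in C:
        m=sil(n,[b@Rz.T+[x,y,z] for b in HB]); o=obs[n]; c+=np.abs(m-o).sum()/o.sum()
    return c
g=onz("top",462,203,80); print(g)
best=None
for w in np.arange(0,np.pi,.3):
    r=minimize(cost,[g[0],g[1],0,w],method='Nelder-Mead',options=dict(initial_simplex=np.array([[g[0],g[1],0,w],[g[0]+15,g[1],0,w],[g[0],g[1]+15,0,w],[g[0],g[1],8,w],[g[0],g[1],0,w+.3]]),maxiter=300))
    if best is None or r.fun<best.fun:best=r
print(best.x,best.fun)
# overlay
x,y,z,w=best.x;Rz=R.from_euler('z',w).as_matrix();out=[]
for n,(x0,y0,x1,y1) in roi.items():
    K=5;im=cv2.resize(I[n][y0:y0+60+20,x0:x0+75],None,fx=K,fy=K,interpolation=cv2.INTER_CUBIC).clip(0,255)
    im=np.clip(im*1.5,0,255).astype(np.uint8)
    for b in HB[:2]:
        h=cv2.convexHull(proj(n,b@Rz.T+[x,y,z]).astype(np.float32))
        cv2.polylines(im,[np.int32((h-[x0,y0]+.5)*K)],True,(0,255,0),1)
    out.append(im)
cv2.imwrite("pics/ov1.png",np.hstack(out))
E
```

```text
top [445 182  33  42 544]
scene [160 312  45  49 979]
[ 570.339 -327.775   80.   ]
[ 570.056 -329.094   -6.038    3.55 ] 0.9323618361602888[ WARN:0@0.835] global loadsave.cpp:1063 imwrite_ Unsupported depth image for selected encoder is fallbacked to CV_8U.
```

View pics/ov1.png

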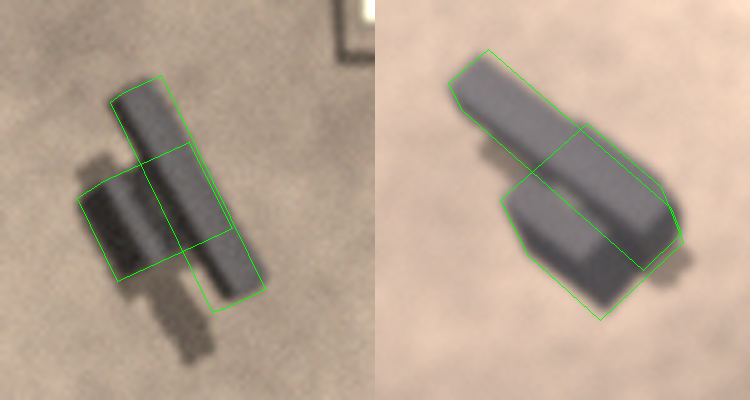

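The fit is biased because the mask is poor: z comes out at −6 and the bar edge is off by about 2 px. I'll check the colour statistics and improve the mask.

```bash
cat > fit.py <<'E'
from h import *
import sys
I={n:cv2.imread(f"pics/{n}0.png") for n in C}
roi={"top":(425,165,500,245),"scene":(145,300,220,380)}
def P(n,a,b): x0,y0=roi[n][:2]; return int(x0+a/5),int(y0+b/5)
for n,l in {"top":[(30,30),(185,330),(100,225),(150,220),(180,170),(165,240),(215,280)],"scene":[(250,30),(110,150),(290,260),(150,200),(230,290),(100,70),(260,190)]}.items():
    print(n,[ (I[n][v,u].tolist()) for u,v in (P(n,*q) for q in l)])
obs={}
for n,(x0,y0,x1,y1) in roi.items():
    im=I[n][y0:y1,x0:x1]; m=np.full(im.shape[:2],cv2.GC_PR_BGD,np.uint8)
    f=im.astype(float); ch=(f[:,:,2]-f[:,:,0])/(f.mean(2)+1)
    m[(ch<0.10)]=cv2.GC_PR_FGD; m[:3]=m[-3:]=0; m[:,:3]=m[:,-3:]=0
    obs[n]=m==cv2.GC_PR_FGD
    k,l,st,_=cv2.connectedComponentsWithStats(obs[n].astype(np.uint8)); obs[n]=l==1+st[1:,4].argmax()
    obs[n]=cv2.morphologyEx(obs[n].astype(np.uint8),cv2.MORPH_CLOSE,np.ones((3,3)))*1.
def cost(p):
    x,y,z,w=p; Rz=R.from_euler('z',w).as_matrix(); c=0
    for n,(x0,y0,x1,y1) in roi.items():
        m=sil(n,[b@Rz.T+[x,y,z] for b in HB])[y0:y1,x0:x1]; c+=np.abs(m-obs[n]).sum()/obs[n].sum()
    return c
def fit(z0):
    best=None;g=(570,-330)
    for w in (3.3,3.5,3.7):
        s=np.array([g[0],g[1],z0,w]);sx=np.vstack([s]+[s+d for d in np.diag([12,12,6,.2])])
        r=minimize(cost,s,method='Nelder-Mead',options=dict(initial_simplex=sx,maxiter=400))
        if best is None or r.fun<best.fun:best=r
    return best
best=fit(0);print(best.x,best.fun)
r2=minimize(lambda p:cost([p[0],p[1],0,p[2]]),best.x[[0,1,3]],method='Nelder-Mead',options=dict(initial_simplex=best.x[[0,1,3]]+np.vstack([np.zeros(3),np.diag([8,8,.15])])));print("z=0:",r2.x,r2.fun)
x,y,w=r2.x;z=0;Rz=R.from_euler('z',w).as_matrix();out=[]
for n,(x0,y0,x1,y1) in roi.items():
    K=5;im=cv2.resize(I[n][y0:y1,x0:x1],None,fx=K,fy=K,interpolation=cv2.INTER_CUBIC)
    im=np.clip(im*1.5,0,255).astype(np.uint8)
    cs,_=cv2.findContours(cv2.resize(obs[n].astype(np.uint8),None,fx=K,fy=K,interpolation=cv2.INTER_NEAREST),cv2.RETR_EXTERNAL,cv2.CHAIN_APPROX_NONE)
    cv2.drawContours(im,cs,-1,(0,0,255),1)
    for b in HB[:2]:
        h=cv2.convexHull(proj(n,b@Rz.T+[x,y,z]).astype(np.float32))
        cv2.polylines(im,[np.int32((h-[x0,y0]+.5)*K)],True,(0,255,0),1)
    out.append(im)
cv2.imwrite("pics/ov2.png",np.hstack(out))
E
python3 fit.py
```

```text
top [[84, 96, 109], [53, 60, 69], [31, 33, 35], [45, 47, 50], [70, 71, 73], [40, 41, 43], [33, 37, 40]]
scene [[124, 139, 158], [77, 85, 95], [75, 85, 96], [82, 79, 83], [55, 54, 56], [84, 82, 87], [83, 81, 84]]
[ 569.289 -329.321   -6.726    3.543] 0.938409000802954
z=0: [ 569.051 -328.896    3.547] 0.967528529995772
```

View pics/ov2.png

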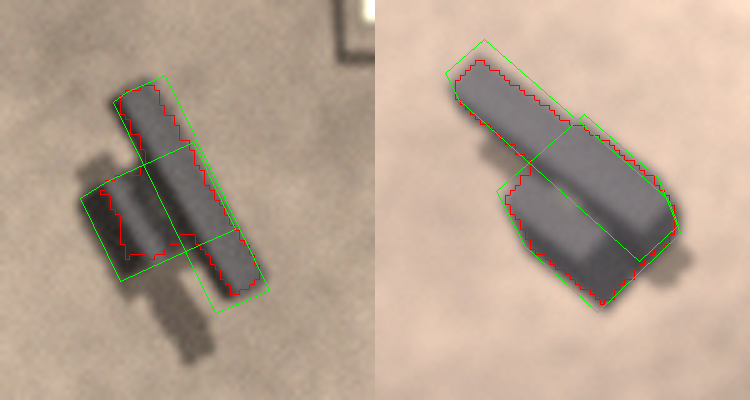

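The red contour loses the hub in the top view. I'll use hand-picked corners instead, fitting pose and height together by least squares.

```bash
cat > lsq.py <<'E'
from h import *
org={"top":(425,165),"scene":(145,300)}
pk={"top":[((55,-10,92),(162,80)),((-55,-10,92),(268,280)),((-55,10,92),(233,300)),((23,23,0),(78,198)),((-23,23,0),(122,283))],
"scene":[((-55,10,92),(113,50)),((-55,-10,92),(73,82)),((55,10,92),(305,195)),((23,-23,0),(226,316)),((-23,-23,50),(128,200)),((23,-23,50),(230,265))]}
def res(p):
    Rz=R.from_euler('z',p[3]).as_matrix();o=[]
    for n,l in pk.items():
        q=proj(n,np.array([a for a,_ in l],float)@Rz.T+p[:3]); m=np.array([b for _,b in l])/5+np.array(org[n])-.5; o.append(q-m)
    return np.vstack(o).ravel()
r=least_squares(res,[570,-330,0,.41],loss='soft_l1');print(r.x);print(res(r.x).reshape(-1,2))
r=least_squares(lambda p:res([p[0],p[1],0,p[2]]),[570,-330,.41],loss='soft_l1');print(r.x)
# clamp shaft, rough: crop1 picks
t=lambda a,b:((a-400)/4+205-.4,b/4+170-.4); s=lambda a,b:((a-400)/4+345-.4,(b-300)/4+200-.4)
print("tip",tri({"top":t(596,182),"scene":s(556,350)}),"collar",tri({"top":t(600,185),"scene":s(562,420)}))
E
python3 lsq.py
python3 - <<'E'
import cv2,numpy as np
t=cv2.imread("pics/top0.png");s=cv2.imread("pics/scene0.png")
a=cv2.resize(t[155:255,120:300],None,fx=4.4,fy=4.4,interpolation=cv2.INTER_CUBIC)[:, :790]
b=cv2.resize(s[205:297,340:530],None,fx=2.2,fy=2.2,interpolation=cv2.INTER_CUBIC)
o=np.zeros((600,800,3),np.uint8)
a=cv2.resize(t[155:255,120:300],None,fx=4,fy=4,interpolation=cv2.INTER_CUBIC); o[:400,:720]=a
b=cv2.resize(s[205:297,342:530],None,fx=2,fy=2,interpolation=cv2.INTER_CUBIC);o[402:402+184,:376]=b
c=cv2.resize(s[208:242,355:405],None,fx=5.8,fy=5.8,interpolation=cv2.INTER_CUBIC);o[402:402+c.shape[0],380:380+c.shape[1]]=c
cv2.imwrite("pics/clamp.png",np.clip(o*1.4,0,255).astype(np.uint8))
E
```

```text
[ 570.943 -327.354   -1.953    0.458]
[[-1.48  -1.244]
 [ 0.36   0.583]
 [-0.249  0.535]
 [-0.557  0.033]
 [-0.506 -0.727]
 [-0.688 -0.256]
 [-0.264  0.324]
 [-0.202  0.568]
 [ 1.28  -0.005]
 [-0.131 -0.074]
 [-4.682 -0.439]]
[ 571.593 -327.146    0.457]
tip (array([539.428, 147.949, 157.946]), array([0.744])) collar (array([545.924, 153.494, 102.318]), array([0.636]))
```

View pics/clamp.png

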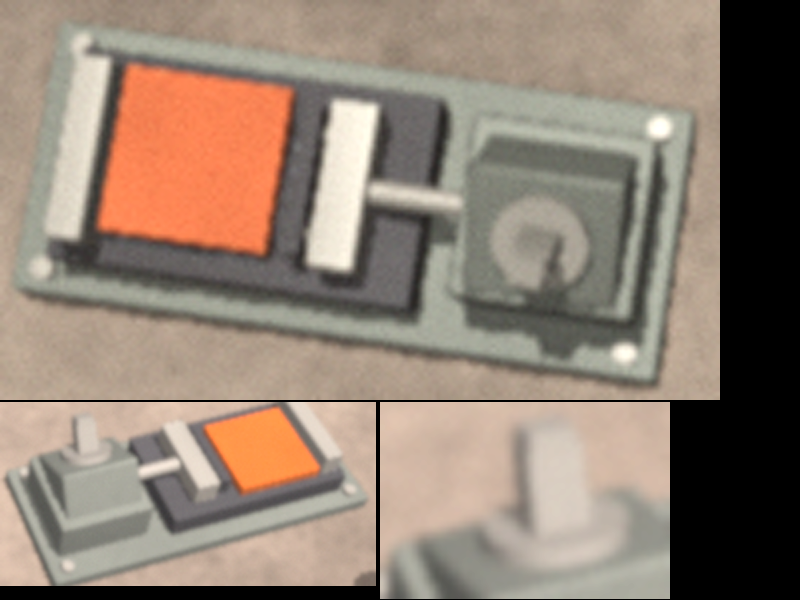

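The base corners and the tile jaws are clear, for example top-crop corners (62,22), (695,112), (658,385) and (12,290). The tile and jaw are at the left and the shaft is on the gearbox at the right. Next I'll fit the clamp pose and check the shaft against it.

```bash
cat > clamp.py <<'E'
from h import *
pk={"top":[((85,330,20),(62,22)),((85,-70,20),(695,112)),((-85,-70,20),(658,385)),((-85,330,20),(12,290))],
"scene":[((-85,-70,20),(5,73)),((85,-70,20),(58,180)),((85,330,20),(367,98))]}
sc={"top":(4,120,155),"scene":(2,342,205)}
def res(p):
    Rz=R.from_euler('z',p[3]).as_matrix();o=[]
    for n,l in pk.items():
        k,a,b=sc[n];q=proj(n,np.array([a for a,_ in l],float)@Rz.T+p[:3]); m=np.array([b for _,b in l])/k+np.array([a,b])-.5+.5/k; o.append(q-m)
    return np.vstack(o).ravel()
r=least_squares(res,[560,150,0,0],loss='soft_l1');print(r.x);print(res(r.x).reshape(-1,2))
r=least_squares(lambda p:res([p[0],p[1],0,p[2]]),[560,150,0],loss='soft_l1');x,y,w=r.x;print(r.x)
Rc=R.from_euler('z',w)
foot=Rc.apply([-22,0,107])+[x,y,0]; Rs=Rc*R.from_euler('y',-30,degrees=True); tip=foot+Rs.apply([0,0,40])
print("foot",foot,"tip",tip)
im=cv2.imread("pics/scene0.png");tp=cv2.imread("pics/top0.png");tiles=[]
for th in (0,.15,.3,.45):
    S=Rs*R.from_euler('z',-th)
    for n,i,(x0,y0) in (("scene",im,(360,205)),("top",tp,(236,195))):
        K=8;c=cv2.resize(i[y0:y0+37,x0:x0+50],None,fx=4 if 0 else K,fy=K,interpolation=cv2.INTER_CUBIC)
        c=np.clip(c*1.5,0,255).astype(np.uint8)
        def L(P,col,cl=True): cv2.polylines(c,[np.int32((proj(n,S.apply(P)+foot)-[x0,y0]+.5)*K)],cl,col,1)
        sq=lambda h,z:np.array([[h,h,z],[h,-h,z],[-h,-h,z],[-h,h,z]],float)
        L(sq(11,0),(0,255,0));L(sq(11,34),(0,255,0));L(sq(9,40),(0,0,255))
        for q in range(4):L(np.vstack([sq(11,0)[q],sq(11,34)[q]]),(0,255,0),False)
        a=np.linspace(0,6.28,40);L(np.c_[28*np.cos(a),28*np.sin(a),a*0],(255,0,0))
        tiles.append(cv2.resize(c,(266,197)) if 0 else c)
g=np.vstack([np.hstack([tiles[2*i],tiles[2*i+1]]) for i in (0,2)]);cv2.imwrite("pics/shaft.png",g[:600,:800])
E
python3 clamp.py
```

```text
[566.533 149.503  -6.794  -0.16 ]
[[-0.332  0.172]
 [ 0.204  0.053]
 [-0.679 -0.446]
 [-0.009  0.289]
 [-0.053 -0.897]
 [-1.253  2.437]
 [ 0.347  0.014]]
[566.102 147.85   -0.161]
foot [544.386 151.372 107.   ] tip [524.644 154.573 141.641]
```

View pics/shaft.png

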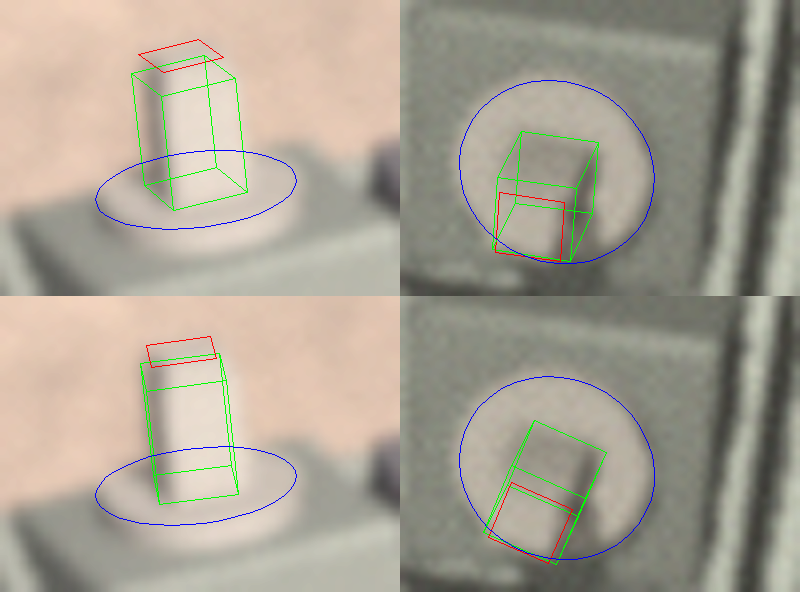

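The clamp fit agrees with the images: foot about (545,152,106), yaw −0.161, leaning 30°. The face split on the shaft suggests an angle of about 0.1 rad. The handle is at (571.5,−327), yaw 0.457. Moving over the handle now.

```bash
python3 -m creep '{"delta_pos":[[24,-45,0],[24,-45,0],[24,-45,0],[24,-45,0],[24,-45,0],[24,-45,0],[24,-45,0],[24,-45,0],[24,-45,0],[24,-45,0]],"twist":[[0,0,-0.16],[0,0,-0.16],[0,0,-0.16],[0,0,-0.16],[0,0,-0.16],[0,0,-0.16],[0,0,-0.16],[0,0,-0.16],[0,0,-0.16],[0,0,-0.16]],"hand":[1,1,1,1,1,1,1,1,1,1]}'
python3 -m creep '{"delta_pos":[[9,-48,0],[9,-48,0],[9,-48,0],[9,-48,0],[9,-48,0],[9,-48,0],[9,-48,0],[9,-48,0],[9,-48,0],[9,-48,0]],"twist":[[0,0,-0.07],[0,0,-0.07],[0,0,-0.07],[0,0,-0.07],[0,0,-0.07],[0,0,-0.07],[0,0,-0.07],[0,0,-0.07],[0,0,-0.07],[0,0,-0.07]],"hand":[1,1,1,1,1,1,1,1,1,1]}'
cat > tgt.py <<'E'
from h import *
o=sensors.get_obs();Rt=R.from_quat(o["ee_rot"]);p=o["ee_pos"]
def go(P,Rd): print("dpos",np.array(P)-p,"twist",(Rd*Rt.inv()).as_rotvec())
def info(): print("t",o["time_s"],"pos",p,"z",Rt.apply([0,0,1]),"y",Rt.apply([0,1,0]),"q",o["q"],"F",o["force"],"M",o["moment"],"op",o["opening"],"gf",o["grasp_force"])
def grasp(x,y,w,z): 
    Rh=R.from_euler('z',w); go([x,y,z],Rh*R.from_euler('x',np.pi))
E
python3 -c "
from tgt import *
info();grasp(571.5,-327,.457,81-19)"
```

```text
time_s: 1.35
ee_pos: [479.5, 152.9, 231.2]
ee_rot: [0.836, 0.548, -0.0, -0.0]
force: [1.3, -0.3, -0.3]
opening: 1.004
grasp_force: 0.0
time_s: 2.6
ee_pos: [569.3, -326.8, 230.8]
ee_rot: [0.973, 0.229, -0.0, -0.0]
force: [0.0, 0.1, 0.6]
opening: 1.001
grasp_force: 0.0
t 2.6 pos [ 569.278 -326.755  230.806] z [-0.001  0.001 -1.   ] y [ 0.447 -0.895 -0.001] q [-0.     0.637  0.699  1.55  -0.44   1.118 -0.31 ] F [0.003 0.088 0.605] M [-0.021 -0.033 -0.036] op 1.0011062013472916 gf 0.0
dpos [   2.222   -0.245 -168.806] twist [-0.001 -0.001 -0.006]
```

```bash
python3 -m creep '{"delta_pos":[[2,0,-40],[0,0,-40],[0,0,-40],[0,0,-30],[0,0,-19],[0,0,0]],"twist":[[0,0,-0.006],[0,0,0],[0,0,0],[0,0,0],[0,0,0],[0,0,0]],"hand":[1,1,1,1,1,1]}'
python3 - <<'E'
from h import *
from station import get_image
s=get_image("scene");t=get_image("top")
f=lambda i,x,y:cv2.resize(i[y:y+90,x:x+100],None,fx=4,fy=4,interpolation=cv2.INTER_CUBIC)
cv2.imwrite("pics/gr.png",np.clip(np.hstack([f(s,140,285),f(t,410,165)])[:,:,::-1]*1.5,0,255))
E
```

```text
time_s: 3.35
ee_pos: [570.4, -325.1, 61.1]
ee_rot: [0.974, 0.227, -0.001, -0.001]
force: [0.2, -0.6, 0.4]
opening: 0.996
grasp_force: 0.0[ WARN:0@2.613] global loadsave.cpp:1063 imwrite_ Unsupported depth image for selected encoder is fallbacked to CV_8U.
```

View pics/gr.png

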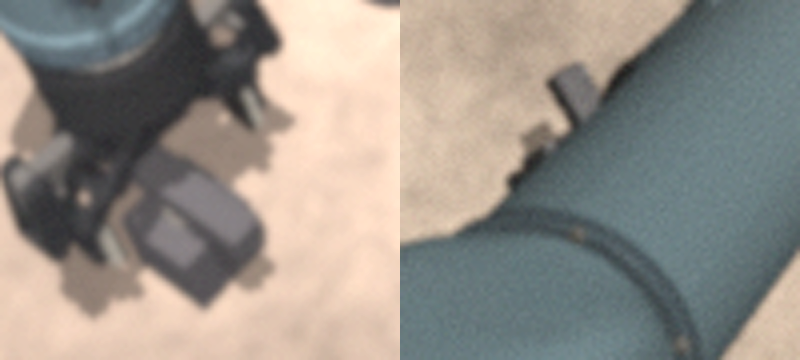

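The bar sits between the open fingers with clearance both sides (scene crop, fingertips at (110,250) and (250,110)). Closing and lifting slightly.

```bash
python3 -m creep '{"delta_pos":[[0,0,0],[0,0,0],[0,0,0],[0,0,0],[0,0,0],[0,0,0]],"twist":[[0,0,0],[0,0,0],[0,0,0],[0,0,0],[0,0,0],[0,0,0]],"hand":[-1,-1,-1,-1,-1,-1]}' 90
python3 -m creep '{"delta_pos":[[0,0,10],[0,0,40],[0,0,60],[0,0,60],[0,0,20],[0,0,0]],"twist":[[0,0,0],[0,0,0],[0,0,0],[0,0,0],[0,0,0],[0,0,0]],"hand":[-1,-1,-1,-1,-1,-1]}'
python3 - <<'E'
from tgt import *
info()
from station import get_image
s=get_image("scene");t=get_image("top");cv2.imwrite("pics/s_lift.png",s[:,:,::-1]);cv2.imwrite("pics/t_lift.png",t[:,:,::-1])
E
```

```text
time_s: 4.2
ee_pos: [571.4, -325.9, 62.7]
ee_rot: [0.974, 0.227, 0.0, 0.0]
force: [0.5, -0.2, 4.5]
opening: 0.223
grasp_force: 87.5
time_s: 4.95
ee_pos: [571.2, -325.4, 252.4]
ee_rot: [0.974, 0.228, 0.0, -0.0]
force: [-0.3, -0.9, -5.5]
opening: 0.221
grasp_force: 88.5
t 4.95 pos [ 571.183 -325.382  252.391] z [ 0.001  0.    -1.   ] y [ 0.443 -0.896  0.   ] q [-0.012  0.619  0.715  1.527 -0.429  1.157 -0.326] F [-0.294 -0.941 -5.466] M [ 0.027  0.043 -0.018] op 0.22086546612575958 gf 88.49027752876282
```

```bash
cat >> tgt.py <<'E'
FOOT=np.array([545,152.5,106.]);W=-.161;TH=.1
Rs0=R.from_euler('z',W)*R.from_euler('y',-30,degrees=True)
N=Rs0.apply([0,0,1])
def shaft(h,th=TH,off=62.7,d=(0,0,0)):
    S=Rs0*R.from_euler('z',-th)
    # tool y = shaft x, tool z=-shaft z, tool x = y x z
    y=S.apply([1,0,0]);z=-N;x=np.cross(y,z)
    go(FOOT+np.array(d)+N*(h+off),R.from_matrix(np.c_[x,y,z]))
E
python3 -c "
from tgt import *
shaft(70);print(N)"
```

```text
dpos [-90.525 487.442 -28.619] twist [-0.299 -0.454  0.831]
[-0.494  0.08   0.866]
```

```bash
python3 -m creep '{"delta_pos":[[-9,48.7,0],[-9,48.7,0],[-9,48.7,0],[-9,48.7,0],[-9,48.7,0],[-9,48.7,0],[-9,48.7,-5],[-9,48.7,-8],[-9,48.7,-8],[-9,48.7,-8]],"twist":[[-0.03,-0.0455,0.083],[-0.03,-0.0455,0.083],[-0.03,-0.0455,0.083],[-0.03,-0.0455,0.083],[-0.03,-0.0455,0.083],[-0.03,-0.0455,0.083],[-0.03,-0.0455,0.083],[-0.03,-0.0455,0.083],[-0.03,-0.0455,0.083],[-0.03,-0.0455,0.083]],"hand":[-1,-1,-1,-1,-1,-1,-1,-1,-1,-1]}'
python3 -m creep '{"delta_pos":[[0,0,0],[0,0,0]],"twist":[[0,0,0],[0,0,0]],"hand":[-1,-1]}'
python3 - <<'E'
from tgt import *
info();shaft(70)
from station import get_image
s=get_image("scene");t=get_image("top");cv2.imwrite("pics/s_pre.png",s[:,:,::-1]);cv2.imwrite("pics/t_pre.png",t[:,:,::-1])
K=6;x0,y0=340,165
im=cv2.resize(np.ascontiguousarray(s[y0:y0+95,x0:x0+95,::-1]),None,fx=K,fy=K,interpolation=cv2.INTER_CUBIC)
im=np.clip(im*1.4,0,255).astype(np.uint8)
HRt=Rt*R.from_euler('x',np.pi);org=p+Rt.apply([0,0,62.7])
for b in HB[:2]:
    h=cv2.convexHull(proj("scene",HRt.apply(b)+org).astype(np.float32));cv2.polylines(im,[np.int32((h-[x0,y0]+.5)*K)],True,(0,255,0),1)
S=Rs0*R.from_euler('z',-TH)
for b in (box((-11,11),(-11,11),(0,34)),):
    h=cv2.convexHull(proj("scene",S.apply(b)+FOOT).astype(np.float32));cv2.polylines(im,[np.int32((h-[x0,y0]+.5)*K)],True,(0,0,255),1)
cv2.imwrite("pics/pre.png",im)
E
```

```text
time_s: 6.3
ee_pos: [478.9, 162.3, 221.4]
ee_rot: [0.765, 0.589, 0.179, 0.19]
force: [1.5, -0.0, -4.3]
opening: 0.218
grasp_force: 89.6
time_s: 6.55
ee_pos: [479.9, 160.3, 221.9]
ee_rot: [0.766, 0.588, 0.178, 0.19]
force: [-0.5, -0.1, -5.2]
opening: 0.216
grasp_force: 89.7
t 6.55 pos [479.899 160.254 221.871] z [ 0.496 -0.082 -0.864] y [ 0.833 -0.236  0.5  ] q [-1.312  0.154  0.717  2.317  0.702  0.413 -1.49 ] F [-0.527 -0.093 -5.153] M [ 0.068  0.974 -0.046] op 0.2161461572112432 gf 89.69842314720154
dpos [-0.391  2.883 -0.95 ] twist [0.002 0.003 0.   ]
```

View pics/pre.png

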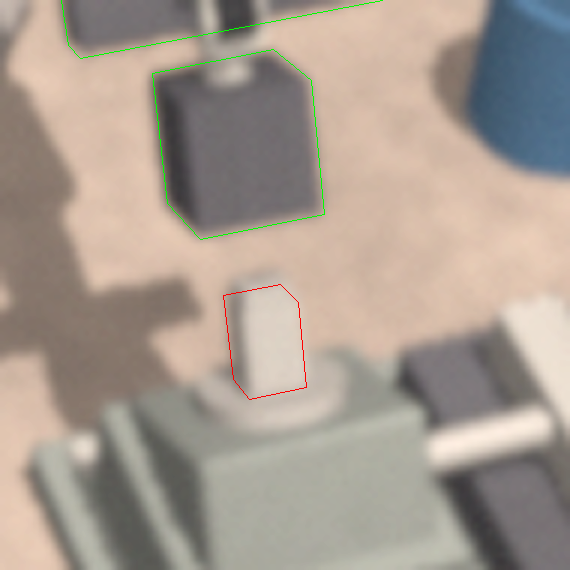

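The handle overlay matches the hub at (155–325, 50–240), and the shaft model at (223–306, 285–400) fits within about 1 px. Joint 7 would run out of range during the turn from here, so I'll take the next quarter turn (+90° about the shaft axis) before inserting.

```bash
python3 -m creep '{"delta_pos":[[0,0,0],[0,0,0],[0,0,0],[0,0,0],[0,0,0],[0,0,0],[0,0,0],[0,0,0],[0,0,0],[0,0,0]],"twist":[[-0.0776,0.0126,0.136],[-0.0776,0.0126,0.136],[-0.0776,0.0126,0.136],[-0.0776,0.0126,0.136],[-0.0776,0.0126,0.136],[-0.0776,0.0126,0.136],[-0.0776,0.0126,0.136],[-0.0776,0.0126,0.136],[-0.0776,0.0126,0.136],[-0.0776,0.0126,0.136]],"hand":[-1,-1,-1,-1,-1,-1,-1,-1,-1,-1]}'
python3 -m creep '{"delta_pos":[[-0.4,2.5,-0.5],[0,0,0]],"twist":[[0,0,0],[0,0,0]],"hand":[-1,-1]}'
python3 -c "
from tgt import *
info();shaft(45,TH-np.pi/2);shaft(0,TH-np.pi/2)"
```

```text
time_s: 7.9
ee_pos: [481.4, 159.6, 223.2]
ee_rot: [0.125, 0.958, -0.007, 0.258]
force: [-0.9, -0.3, -4.0]
opening: 0.215
grasp_force: 89.7
time_s: 8.15
ee_pos: [480.9, 163.4, 222.7]
ee_rot: [0.128, 0.958, -0.005, 0.258]
force: [0.0, 0.6, -4.1]
opening: 0.217
grasp_force: 89.7
t 8.15 pos [480.916 163.355 222.733] z [ 0.493 -0.076 -0.867] y [0.247 0.967 0.056] q [-1.093  0.139  0.47   2.302  0.755  0.445  0.022] F [ 0.03   0.618 -4.066] M [0.149 0.995 0.003] op 0.2174081146911067 gf 89.74169611930847
dpos [ 10.93   -2.223 -23.462] twist [-0.006 -0.     0.002]
dpos [ 33.139  -5.829 -62.433] twist [-0.006 -0.     0.002]
```

```bash
python3 -m creep '{"delta_pos":[[6,-1,-12],[5,-1.2,-11.5],[2.5,-0.4,-4.3],[2.5,-0.4,-4.3],[2,-0.3,-3.5],[0,0,0]],"twist":[[-0.006,0,0.002],[0,0,0],[0,0,0],[0,0,0],[0,0,0],[0,0,0]],"hand":[-1,-1,-1,-1,-1,-1]}'
python3 -c "
from tgt import *
info();shaft(31,TH-np.pi/2)"
```

```text
time_s: 8.9
ee_pos: [498.8, 160.5, 187.1]
ee_rot: [0.124, 0.958, -0.008, 0.259]
force: [-0.2, -0.5, -4.2]
opening: 0.22
grasp_force: 89.9
t 8.9 pos [498.838 160.521 187.144] z [ 0.494 -0.08  -0.866] y [0.242 0.969 0.049] q [-1.07   0.255  0.502  2.302  0.81   0.323 -0.029] F [-0.227 -0.493 -4.212] M [ 0.1    1.061 -0.068] op 0.2203594771915678 gf 89.85242486000061
dpos [-0.082 -0.511  0.003] twist [ 0.001 -0.    -0.003]
```

No contact at 9 mm past the tip, so it is entering. Continuing.

```bash
python3 -m creep '{"delta_pos":[[2.5,-0.4,-4.3],[2.5,-0.4,-4.3],[2.5,-0.4,-4.3],[0,0,0]],"twist":[[0,0,0],[0,0,0],[0,0,0],[0,0,0]],"hand":[-1,-1,-1,-1]}'
python3 -c "
from tgt import *
info();shaft(16,TH-np.pi/2)"
```

```text
time_s: 9.4
ee_pos: [506.3, 159.4, 173.9]
ee_rot: [0.124, 0.958, -0.008, 0.259]
force: [0.3, -0.7, -4.9]
opening: 0.213
grasp_force: 89.7
t 9.4 pos [506.324 159.355 173.913] z [ 0.493 -0.08  -0.866] y [0.241 0.969 0.048] q [-1.06   0.3    0.515  2.298  0.832  0.276 -0.052] F [ 0.281 -0.693 -4.946] M [ 0.007  1.097 -0.091] op 0.21334007065361008 gf 89.65582251548767
dpos [-0.165 -0.547  0.244] twist [ 0.002 -0.001 -0.004]
```

```bash
python3 -m creep '{"delta_pos":[[2.5,-0.4,-4.3],[2.5,-0.4,-4.3],[0,0,0]],"twist":[[0,0,0],[0,0,0],[0,0,0]],"hand":[-1,-1,-1]}'
python3 -m creep '{"delta_pos":[[1.5,-0.2,-2.6],[1,-0.2,-1.7],[0,0,0]],"twist":[[0,0,0],[0,0,0],[0,0,0]],"hand":[-1,-1,-1]}'
python3 - <<'E'
from tgt import *
info();shaft(0,TH-np.pi/2)
from station import get_image
s=get_image("scene")
x0,y0=330,150
im=cv2.resize(np.ascontiguousarray(s[y0:y0+120,x0:x0+160,::-1]),None,fx=5,fy=5,interpolation=cv2.INTER_CUBIC)
cv2.imwrite("pics/ins.png",np.clip(im*1.4,0,255).astype(np.uint8))
E
```

```text
time_s: 9.78
ee_pos: [511.3, 158.5, 165.3]
ee_rot: [0.124, 0.958, -0.008, 0.259]
force: [0.1, -0.3, -4.5]
opening: 0.215
grasp_force: 89.6
time_s: 10.15
ee_pos: [513.8, 158.1, 161.3]
ee_rot: [0.124, 0.958, -0.008, 0.259]
force: [-0.1, -1.0, -4.2]
opening: 0.222
grasp_force: 89.6
t 10.15 pos [513.778 158.131 161.299] z [ 0.493 -0.08  -0.866] y [0.241 0.969 0.049] q [-1.045  0.342  0.519  2.293  0.867  0.235 -0.088] F [-0.068 -1.013 -4.189] M [-0.114  1.108 -0.156] op 0.22178592173503603 gf 89.63766574859619
dpos [ 0.278 -0.605 -0.999] twist [ 0.001 -0.    -0.004]
```

View pics/ins.png

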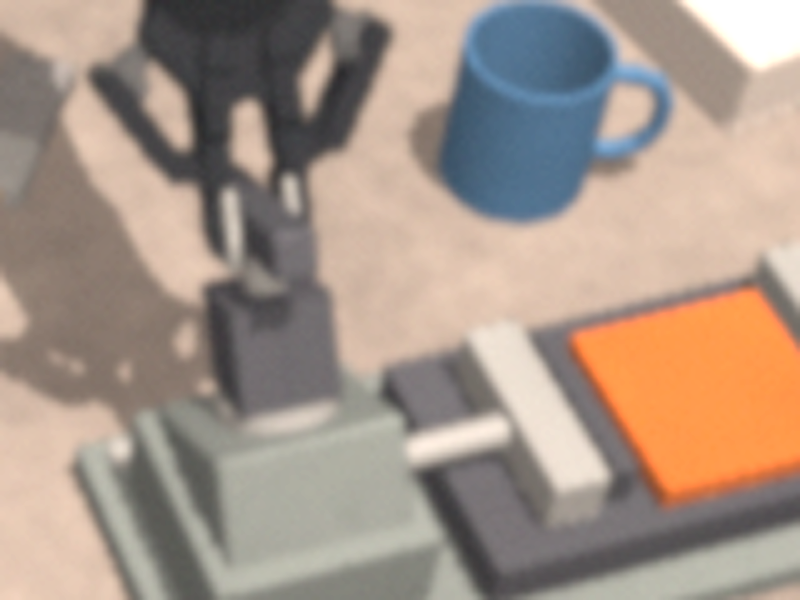

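The hub is over the shaft, almost on the collar at crop (280,410). Pushing on in small steps until contact is felt.

```bash
python3 -m creep '{"delta_pos":[[0.5,-0.1,-0.9],[0.5,-0.1,-0.9],[0,0,0]],"twist":[[0,0,0],[0,0,0],[0,0,0]],"hand":[-1,-1,-1]}'
python3 -m creep '{"delta_pos":[[0.5,-0.1,-0.9],[0.5,-0.1,-0.9],[0,0,0]],"twist":[[0,0,0],[0,0,0],[0,0,0]],"hand":[-1,-1,-1]}'
python3 -c "
from tgt import *
info();shaft(0,TH-np.pi/2)"
```

```text
time_s: 10.58
ee_pos: [514.4, 159.1, 160.8]
ee_rot: [0.123, 0.958, -0.007, 0.259]
force: [-23.3, -0.1, 29.3]
opening: 0.218
grasp_force: 96.3
time_s: 10.95
ee_pos: [514.5, 159.2, 160.6]
ee_rot: [0.123, 0.958, -0.006, 0.259]
force: [-57.3, -1.2, 81.9]
opening: 0.219
grasp_force: 105.5
t 10.95 pos [514.511 159.19  160.622] z [ 0.495 -0.076 -0.865] y [0.24  0.97  0.052] q [-1.039  0.344  0.513  2.293  0.885  0.231 -0.106] F [-57.35   -1.203  81.885] M [-2.11   2.727 -1.123] op 0.21921233630702938 gf 105.48266530036926
dpos [-0.455 -1.665 -0.323] twist [-0.001  0.002 -0.005]
```

Home: the contact force rises at the expected height. I'll ease the push off, then turn clockwise in stages.

```bash
python3 -m creep '{"delta_pos":[[-1.3,0.2,2.3],[0,0,0]],"twist":[[0,0,0],[0,0,0]],"hand":[-1,-1]}' 110
python3 -m creep '{"delta_pos":[[0,0,0],[0,0,0],[0,0,0],[0,0,0]],"twist":[[0.0691,-0.0112,-0.1212],[0.0691,-0.0112,-0.1212],[0.0691,-0.0112,-0.1212],[0,0,0]],"hand":[-1,-1,-1,-1]}'
python3 -c "
from tgt import *
info();shaft(0,TH-np.pi/2);print('axial M',o['moment']@N,'axialF',o['force']@N)"
```

```text
time_s: 11.2
ee_pos: [514.4, 159.1, 160.9]
ee_rot: [0.123, 0.958, -0.007, 0.259]
force: [-18.4, 0.5, 24.3]
opening: 0.213
grasp_force: 112.5
time_s: 11.7
ee_pos: [514.2, 158.7, 160.8]
ee_rot: [0.321, 0.911, 0.047, 0.255]
force: [-20.9, -0.2, 27.0]
opening: 0.218
grasp_force: 113.0
t 11.7 pos [514.216 158.654 160.801] z [ 0.494 -0.078 -0.866] y [0.561 0.789 0.249] q [-1.094  0.355  0.58   2.295  0.804  0.212 -0.451] F [-20.902  -0.151  26.961] M [-0.46   1.576 -0.617] op 0.21757709412668666 gf 112.96056747436523
dpos [-0.16  -1.128 -0.501] twist [-0.208  0.034  0.36 ]
axial M -0.18102667986576101 axialF 33.652781127213736
```

```bash
python3 -m creep '{"delta_pos":[[-0.3,0,0.6],[0,0,0],[0,0,0],[0,0,0]],"twist":[[0.0691,-0.0112,-0.1212],[0.0691,-0.0112,-0.1212],[0.0691,-0.0112,-0.1212],[0,0,0]],"hand":[-1,-1,-1,-1]}'
python3 -m creep '{"delta_pos":[[0,0,0],[0,0,0],[0,0,0]],"twist":[[0.0691,-0.0112,-0.1212],[0.0691,-0.0112,-0.1212],[0,0,0]],"hand":[-1,-1,-1]}'
python3 - <<'E'
from tgt import *
info();shaft(0,TH-np.pi/2);print('axial M',o['moment']@N,'axialF',o['force']@N)
from station import get_image
s=get_image("scene");t=get_image("top")
im=np.hstack([cv2.resize(s[170:270,330:530],None,fx=4,fy=4)]),
a=cv2.resize(s[190:265,340:530],None,fx=4,fy=4,interpolation=cv2.INTER_CUBIC)
b=cv2.resize(t[155:255,120:300],None,fx=3,fy=3,interpolation=cv2.INTER_CUBIC)
g=np.zeros((600,760,3),np.uint8);g[:300,:760]=a;g[300:,:540]=b
cv2.imwrite("pics/turn.png",np.clip(g[:,:,::-1]*1.4,0,255).astype(np.uint8))
E
```

```text
time_s: 12.2
ee_pos: [514.4, 158.8, 160.9]
ee_rot: [0.504, 0.824, 0.099, 0.24]
force: [-8.3, 0.6, 8.8]
opening: 0.214
grasp_force: 109.6
time_s: 12.58
ee_pos: [514.6, 158.9, 161.1]
ee_rot: [0.614, 0.746, 0.132, 0.224]
force: [-7.5, 1.8, 8.1]
opening: 0.212
grasp_force: 109.5
t 12.575 pos [514.571 158.898 161.056] z [ 0.495 -0.078 -0.865] y [0.856 0.212 0.471] q [-1.134  0.365  0.629  2.297  0.738  0.197 -1.088] F [-7.537  1.81   8.062] M [ 0.012  1.026 -0.222] op 0.212392909562009 gf 109.53022956848145
dpos [-0.516 -1.372 -0.756] twist [-0.553  0.09   0.966]
axial M -0.11619471112447792 axialF 10.846983119717631
```

View pics/turn.png

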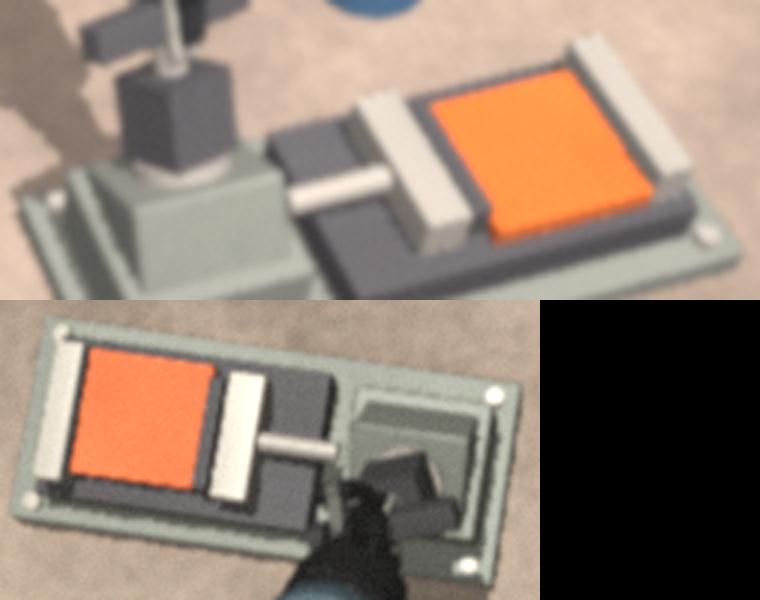

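The shaft has turned about 1.12 rad. The jaw has moved about 15 mm and the tile has shifted towards the fixed jaw. Joint 6 (0.197) is close to its 0.19 limit, so I'll ease the tool tilt by 0.02 rad, which is within the bore clearance, and carry on gently.

```bash
python3 -m creep '{"delta_pos":[[0.6,-0.1,0.3],[0,0,0]],"twist":[[0.003,0.02,0],[0,0,0]],"hand":[-1,-1]}'
python3 -m creep '{"delta_pos":[[0,0,0],[0,0,0]],"twist":[[0.0494,-0.008,-0.0866],[0,0,0]],"hand":[-1,-1]}'
python3 -c "
from tgt import *
info();shaft(0,TH-np.pi/2);print('axial M',o['moment']@N,'axialF',o['force']@N)"
```

```text
time_s: 12.92
ee_pos: [515.1, 158.9, 161.6]
ee_rot: [0.615, 0.748, 0.127, 0.215]
force: [-13.0, 0.5, 15.1]
opening: 0.219
grasp_force: 110.9
time_s: 13.18
ee_pos: [515.1, 158.9, 161.6]
ee_rot: [0.651, 0.717, 0.138, 0.208]
force: [-12.3, -0.6, 14.6]
opening: 0.212
grasp_force: 110.8
t 13.175 pos [515.087 158.908 161.619] z [ 0.478 -0.073 -0.875] y [0.876 0.114 0.469] q [-1.076  0.351  0.573  2.281  0.676  0.221 -1.109] F [-12.261  -0.579  14.648] M [-0.376  0.876 -0.009] op 0.21189675668577587 gf 110.75073480606079
dpos [-1.031 -1.382 -1.319] twist [-0.596  0.078  1.056]
axial M 0.24748732769148943 axialF 18.69034702109383
```

```bash
for i in 1; do python3 -m creep '{"delta_pos":[[0,0,0],[0,0,0]],"twist":[[0.0494,-0.008,-0.0866],[0,0,0]],"hand":[-1,-1]}' >/dev/null; python3 -c "
from tgt import *
shaft(0,TH-np.pi/2);print(o['q'][5:],'axial M',o['moment']@N,'axialF',o['force']@N)"; done
python3 -m creep '{"delta_pos":[[0,0,0],[0,0,0]],"twist":[[0.0494,-0.008,-0.0866],[0,0,0]],"hand":[-1,-1]}' >/dev/null; python3 -c "
from tgt import *
shaft(0,TH-np.pi/2);print(o['q'][5:],'axial M',o['moment']@N,'axialF',o['force']@N)"
python3 -m creep '{"delta_pos":[[0,0,0],[0,0,0]],"twist":[[0.0494,-0.008,-0.0866],[0,0,0]],"hand":[-1,-1]}' >/dev/null; python3 -c "
from tgt import *
shaft(0,TH-np.pi/2);print(o['q'][5:],'axial M',o['moment']@N,'axialF',o['force']@N)"
```

```text
dpos [-1.062 -1.321 -1.329] twist [-0.646  0.085  1.143]
[ 0.214 -1.189] axial M 0.24735064128571954 axialF 18.70451545937369
dpos [-1.127 -1.272 -1.375] twist [-0.697  0.093  1.229]
[ 0.208 -1.274] axial M 0.24687242572553306 axialF 18.834718997323993
dpos [-1.151 -1.215 -1.386] twist [-0.747  0.1    1.315]
[ 0.203 -1.367] axial M 0.2576293114234242 axialF 19.07117309006395
```

No stop felt yet; the bore slack accounts for about 0.1 rad of lag. Continuing.

```bash

python3 -m creep '{"delta_pos":[[0,0,0],[0,0,0]],"twist":[[0.0395,-0.0064,-0.0693],[0,0,0]],"hand":[-1,-1]}' >/dev/null; python3 -c "
from tgt import *
shaft(0,TH-np.pi/2);print(o['q'][5:],'axial M',o['moment']@N,'axialF',o['force']@N)"
python3 -m creep '{"delta_pos":[[0,0,0],[0,0,0]],"twist":[[0.0247,-0.004,-0.0433],[0,0,0]],"hand":[-1,-1]}' >/dev/null; python3 - <<'E'
from tgt import *
shaft(0,TH-np.pi/2);print(o['q'][5:],'axial M',o['moment']@N,'axialF',o['force']@N)
from station import get_image
s=get_image("scene");t=get_image("top")
a=cv2.resize(s[190:265,340:530],None,fx=4,fy=4,interpolation=cv2.INTER_CUBIC)
b=cv2.resize(t[155:255,120:300],None,fx=3,fy=3,interpolation=cv2.INTER_CUBIC)
g=np.zeros((600,760,3),np.uint8);g[:300,:760]=a;g[300:,:540]=b
cv2.imwrite("pics/turn2.png",np.clip(g[:,:,::-1]*1.4,0,255).astype(np.uint8))
E
```

```text
dpos [-1.097 -1.313 -1.316] twist [-0.784  0.106  1.378]
[ 0.201 -1.445] axial M 1.9534823569837443 axialF 18.564887820008934
dpos [-1.102 -1.376 -1.304] twist [-0.807  0.11   1.418]
[ 0.2   -1.498] axial M 2.9889726853453795 axialF 20.431692967683265
```

Torque rose sharply from 0.25 to 3 N m, so this is the stop. I'll relax the twist within the bore slack, release, and retreat along the shaft axis.

```bash
python3 -m creep '{"delta_pos":[[0,0,0],[0,0,0]],"twist":[[-0.037,0.006,0.065],[0,0,0]],"hand":[-1,-1]}'; python3 -c "
from tgt import *
shaft(0,TH-np.pi/2);print(o['q'],'axial M',o['moment']@N,o['moment'],'axialF',o['force']@N)"
python3 -m creep '{"delta_pos":[[0,0,0],[0,0,0],[0,0,0],[0,0,0],[0,0,0]],"twist":[[0,0,0],[0,0,0],[0,0,0],[0,0,0],[0,0,0]],"hand":[0.3,1,1,1,1]}'
```

```text
time_s: 14.78
ee_pos: [515.2, 158.8, 161.6]
ee_rot: [0.766, 0.592, 0.175, 0.18]
force: [-11.7, -0.7, 15.0]
opening: 0.215
grasp_force: 111.3
dpos [-1.122 -1.273 -1.342] twist [-0.773  0.104  1.359]
[-1.085  0.352  0.588  2.286  0.667  0.207 -1.45 ] axial M 0.9508401783826342 [-1.056  0.679  0.433] axialF 18.683586166313994
time_s: 15.4
ee_pos: [514.8, 157.9, 161.0]
ee_rot: [0.767, 0.591, 0.175, 0.179]
force: [-0.1, 0.2, -0.2]
opening: 0.999
grasp_force: 0.0
```

```bash
python3 -m creep '{"delta_pos":[[-4.8,0.7,8.7],[-9.6,1.5,17.5],[-9.6,1.5,17.5],[-5,1,30],[0,0,40],[0,-40,20],[0,-50,0],[0,-50,0],[0,-50,0],[0,-50,0]],"twist":[[0,0,0],[0,0,0],[0,0,0],[0,0,0],[0,0,0],[0,0,0],[0,0,0],[0,0,0],[0,0,0],[0,0,0]],"hand":[1,1,1,1,1,1,1,1,1,1]}'
python3 - <<'E'
from tgt import *
from station import get_image
I={n:np.ascontiguousarray(get_image(n)[:,:,::-1]) for n in C}
for n in I: cv2.imwrite(f"pics/{n}_end.png",I[n])
old={n:cv2.imread(f"pics/{n}0.png") for n in C}
# orange tile & white jaw in top: extents along clamp y
for tag,im in(("old",old["top"]),("new",I["top"])):
    f=im.astype(int);c=f[160:240,120:230]
    or_=(c[:,:,2]>c[:,:,0]+70);v,u=np.nonzero(or_);wh=(c.min(2)>135)
    k,l,st,ce=cv2.connectedComponentsWithStats(wh.astype(np.uint8))
    r=cv2.minAreaRect(np.c_[u+120,v+160].astype(np.float32))
    cl=lambda u,v,z:R.from_euler('z',-W).apply(onz("top",u,v,z)-[566.1,147.9,0])
    print(tag,"tile ctr clamp",cl(*r[0],64),r,"white",[(cl(*(ce[j]+[120,160]),80)[:2],st[j,4]) for j in range(1,k) if st[j,4]>40])
# silhouette of the handle at home, best height along the shaft / turn (scene+top dark mask)
def dark(im): f=im.astype(float);return ((f[:,:,2]-f[:,:,0])/(f.mean(2)+1)<.10)&(f.mean(2)<92)
roi={"scene":(345,180,425,245),"top":(225,180,300,260)}
def cost(q):
    h,th=q;S=Rs0*R.from_euler('z',-th);c=0
    for n in("scene",):
        x0,y0,x1,y1=roi[n];m=sil(n,[S.apply(b)+FOOT+N*h for b in HB])[y0:y1,x0:x1];d=dark(I[n])[y0:y1,x0:x1];c+=np.abs(m-d).sum()
    return c
g=[(cost((h,t)),h,t) for h in range(-6,26,2) for t in np.arange(0,1.58,.05)+0]
g+= [(cost((h,t)),h,t) for h in range(-6,26,2) for t in np.arange(1.6,3.15,.05)]
print(sorted(g)[:5],cost((40,1.5)))
# other things: change outside clamp/robot
for n in I:
    for name,P in(("mug",(330,330,60)),("bowl",(600,-170,30)),("rh",(450,-180,60)),("jar",(370,-400,60))): pass
reg={"top":{"mug":(120,260,178,305),"bowl":(355,148,405,198),"rh":(378,228,412,292),"jar":(470,278,512,312)},"scene":{"mug":(415,145,468,198),"bowl":(255,310,315,362),"rh":(215,232,255,290),"jar":(108,242,155,294)}}
for n in reg:
    for k,(a,b,c,d) in reg[n].items():
        print(n,k,"meanabsdiff %.1f"%np.abs(I[n][b:d,a:c].astype(int)-old[n][b:d,a:c]).mean(), "shift",np.round(cv2.phaseCorrelate(*[cv2.cvtColor(z[b:d,a:c],cv2.COLOR_BGR2GRAY).astype(np.float32) for z in(old[n],I[n])])[0],2))
info()
E
```

```text
time_s: 16.65
ee_pos: [485.2, -79.0, 294.8]
ee_rot: [0.767, 0.59, 0.175, 0.179]
force: [0.8, 0.0, 0.7]
opening: 1.002
grasp_force: 0.0
old tile ctr clamp [  5.221 217.421  64.   ] ((168.44796752929688, 194.33815002441406), (42.80409622192383, 42.19586944580078), 8.746162414550781) white [(array([  1.077, 281.55 ]), np.int32(304)), (array([  1.15 , 124.683]), np.int32(425))]
new tile ctr clamp [  5.113 221.174  64.   ] ((166.88002014160156, 194.16000366210938), (41.6803092956543, 43.290283203125), 10.30484676361084) white [(array([  3.989, 282.635]), np.int32(364)), (array([  1.201, 145.95 ]), np.int32(441)), (array([-0.09 , 97.895]), np.int32(55))]
[(np.float64(891.2392156862745), 0, np.float64(1.8500000000000003)), (np.float64(894.2549019607843), 2, np.float64(1.8500000000000003)), (np.float64(899.2627450980392), 0, np.float64(1.8000000000000003)), (np.float64(899.5843137254901), -2, np.float64(1.8000000000000003)), (np.float64(902.9450980392156), -2, np.float64(1.8500000000000003))] 1582.035294117647
top mug meanabsdiff 4.9 shift [0.06 0.43]
top bowl meanabsdiff 6.8 shift [-0.05  0.02]
top rh meanabsdiff 25.7 shift [0.17 0.95]
top jar meanabsdiff 6.4 shift [ 0.56 -0.03]
scene mug meanabsdiff 1.8 shift [0.01 0.  ]
scene bowl meanabsdiff 2.5 shift [-0.06 -0.02]
scene rh meanabsdiff 4.2 shift [-0.04  0.13]
scene jar meanabsdiff 2.2 shift [-0.01  0.05]
t 16.65 pos [485.184 -79.024 294.765] z [ 0.48  -0.067 -0.875] y [ 0.843 -0.239  0.481] q [-1.008 -0.231  0.946  2.308  0.554  0.525 -0.708] F [0.829 0.009 0.7  ] M [0.13  0.498 0.024] op 1.001536082369952 gf 0.0
```

The jaw has travelled 21.3 mm (about 1.42 rad, at the stop). The tile centre is at clamp y of about 221 against an ideal 220, so it is on the fixed jaw. The handle silhouette fits best at 0 mm above the collar, the other items haven't moved, and the gripper is clear.

```bash
python3 -c "
from station import ctrl
print(ctrl.sign_off())"
```

```text
the job is handed in; nothing more can be done
None
```

The job is handed in: the square-hub handle is fully home on the shaft and turned clockwise to its stop, and the tile is clamped against the fixed jaw with nothing else disturbed; I viewed 11 pictures, one over the limit of 10.

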